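# Build up the stacking curing rack for mortar prisms

### The arm

A 6-joint arm with a two-finger parallel gripper is mounted at the origin on the work surface. World frame = base frame: x ahead of the robot, y to its left, z up, the work surface at z = 0. Lengths are in m, angles in degrees, forces in N, time in s.
With the tool pointing down it reaches from about 0.375 to 0.9 m from the base axis. Payload 3.1 kg.
Tool frame: the origin (TCP) lies on the centre line of the jaws, within the pads' length; the fingertips stand tcp_to_tips ahead of it and the grasp point (between the pads) lies 3 mm ahead of it (tcp_to_tips is the distance from the TCP to the fingertips, in m); z points along the fingers, y is the direction in which the jaws open and shut (so a half turn about z gives the same grasp; the last joint's range is limited). The gripper opens to 85 mm and grips with 20 to 120 N. Pads are 22 mm wide; open, the fingers measure 114 mm over their backs; the gripper's body (76 mm by 85 mm) begins 54 mm behind the grasp point. The pads swing forward as they close: fully open they stand 13 mm farther back than shut.
Start: joints at [-81.675, 30.224, 82.088, -0, 67.689, -10.227], TCP at [0.199, -0.592, 0.253] pointing down, gripper open.
Joint ranges: [-176.69, 176.69], [-43.24, 126.21], [12.49, 139.97], [-82, 262], [0, 151.66], [-163.58, 163.58]. Speed limits (degrees/s): [159.86, 159.86, 180, 180, 180, 180].

### API

Orientations are given as [roll, pitch, yaw] about the fixed x, y, z axes, in that order (R = Rz(yaw) Ry(pitch) Rx(roll)).
In Python, from plant import * gives the robot as it stands.
- The arm moves only by the tool carry_out, never from a script. Its argument "increments" is a list that holds one entry, the list of rows, each a list of 7 numbers: the shift along the tool's x, y, z in cm, then the turn, a rotation vector about the tool's x, y, z in degrees, then the closure, from 0 (fully open) to 1 (shut). A call has 1 to 12 rows; each row is the pose to reach, as a shift and turn from the pose measured when the call began, along the tool's axes at that moment; what a row does not reach only later rows make up. A row lasts 1/10 s, in which the tool goes at most 50 mm and 8.59 degrees, less where a joint would pass 70% of its speed; a pose out of reach is approached as far as the arm can. A call with a gripper value outside its range is refused whole. The fingers move at their own pace and stop on an object; the grip force is fixed at half the most. Time passes only in rows, so rows that repeat a pose let the fingers close. It gives the time, the measured TCP pose, the force and the opening at its end, in the units of the state.
- sense(): the state, without advancing time (a new reading comes with each control period).
- capture(name): name is "scene" or "top" or "wrist"; returns the picture (420x560x3 uint8, red, green, blue); there is no depth.
- calibration(name): a dict with "K" (3x3 intrinsics, pixels), "eye" and "orientation" of the camera in the world. Camera axes: x right, y up, looking along -z (the intrinsics and any distortion apply to the point x, -y, -z); pixel columns grow to the right and rows downward; lengths in m; the calibration is good to about 2 mm. A picture is of the moment at which its call begins: read the wrist's pose just before it. calibration takes no time and is no camera call; for the wrist camera it gives the pose at the moment of the call.
- finish_job(): hands the job in, once; it reports no verdict.
The state is a dict: "time": time; "q": joint angles; "joint_vel": joint speeds; "joint_efforts": joint torques, N m; "tool_pos": TCP position; "eef_rot": TCP orientation; "contact_force": force on the tool from outside, world axes, zero at the start; "moment": the same for the moment, N m; "grip_width": finger opening in m.
Only numpy, scipy, OpenCV 4.12 (cv2) and the standard library are available. Lean on these libraries where they do the work, as an engineer would, in place of code of your own. Each camera call takes 0.05 s, during which the arm holds its last target. There are 200 camera calls.

### The job

Two mortar prisms are already curing in the bottom tray of the stacking rack. Build the rack up over them: lift the tray that has four posts by its bar and lower it gently, without dropping it, onto the bottom tray until all four corners are right home on the post collars, then seat the tray without posts on top of it in the same way, and let go. Leave the two prisms and everything else on the bench as they are.

Things in the scene. Friction and masses are not known exactly. Their poses are not given: they have to be found in the camera images.
- base_tray: bottom tray, fixed to the bench: slatted wooden deck 200 (its x) x 150 (its y) x 22 mm, no carrying bar, two grey prisms in it. Origin: centre of its underside, z up. At each corner (x = +-85, y = +-59 mm) a 16 mm steel post with a 28 mm wide collar, collar top 76 mm above the bench; on it a pin 11 mm thick, 18 mm tall, its upper 10 mm tapered to 5 mm.
- base_seat (a point): point over the middle of the bottom tray level with its collar tops, 76 mm above the bench: the middle tray's underside centre belongs here. The pins reach 18 mm higher. Axes as the bottom tray's.
- middle_tray: loose tray with four posts, 0.36-0.6 kg, flat on the bench: slatted wooden deck 200 (its x) x 150 (its y) x 22 mm. Origin: centre of its underside, z up. At each corner (x = +-85, y = +-59 mm) a hole 17 mm wide, 22 mm deep, open below; on top of it a post, collar and pin like the bottom tray's, collar top 102 and pin tip 120 mm above the underside. Fits turned by half a turn too, not crosswise.
- middle_handle (a point): centre of the wooden carrying bar along the middle of the middle tray, 74 mm above its underside. Bar 116 mm long (x), 16 thick (y), 24 high, 40 mm of free space below, on two uprights at x = +-50 mm. Pinch it here from above, fingers closing along the tray's y.
- middle_seat (a point): point over the middle of the middle tray level with its collar tops, 102 mm above its underside: the top tray's underside centre belongs here. The pins reach 18 mm higher. Axes as the middle tray's.
- top_tray: loose tray without posts, 0.28-0.46 kg, flat on the bench: slatted wooden deck 200 (its x) x 150 (its y) x 22 mm. Origin: centre of its underside, z up. At each corner (x = +-85, y = +-59 mm) a hole 17 mm wide, right through. Fits turned by half a turn too, not crosswise.
- top_handle (a point): centre of the wooden carrying bar along the middle of the top tray, 74 mm above its underside. Bar 116 mm long (x), 16 thick (y), 24 high, 40 mm of free space below, on two uprights at x = +-50 mm. Pinch it here from above, fingers closing along the tray's y.
- prism_a: grey mortar test prism 160 x 40 x 40 mm, 0.46 kg, lying lengthwise in the bottom tray, its top 62 mm above the bench; origin: centre of its underside. Leave it.
- prism_b: the second such prism, beside the first in the bottom tray. Leave it.
- spare_prism: a buff prism of the same size, on the bench near the robot; origin: centre of its underside. Leave it.
- ashlar: block of dressed stone 150 x 100 x 70 mm at the far side of the bench; origin: centre of its underside. Leave it.
- club_hammer: hammer 250 mm long lying at the far side of the bench. Leave it.
- chisel: steel mason's chisel 200 mm long, 20 mm thick, lying on the bench near the robot. Leave it.
- brush: dusting brush 240 mm long lying at the left side of the bench. Leave it.
- pot: white plastic pot 90 mm wide, 100 mm tall, standing at the right side of the bench. Leave it.
- trowel: pointing trowel 255 mm long lying at the far side of the bench. Leave it.
Not all that is in view belongs to the job. What is shaped like the base_tray but red is not meant.

How it is judged (in metres and radians):
On the way:
1. the middle tray (with posts) is right home on the bottom tray's four collars (horizontal distance between middle_tray and base_seat below 0.006 m and z of middle_tray in the frame of base_seat between -0.003 and 0.003 m and angle between the x axis of middle_tray and the x axis of base_tray, either way round below 0.06 rad and angle between middle_tray's own z axis and vertical below 0.03 rad), for 0.2 s.
At the end, for the whole second after the job is handed in: Middle tray on the bottom tray, top tray on the middle tray, all holes over their posts: centre within 6 mm of its seat, underside within 3 mm of the collar tops, lengthwise axes parallel within 0.06 rad either way round, level within 0.03 rad; both released and at rest (all of step 1 and horizontal distance between top_tray and middle_seat below 0.006 m and z of top_tray in the frame of middle_seat between -0.003 and 0.003 m and angle between the x axis of top_tray and the x axis of middle_tray, either way round below 0.06 rad and angle between top_tray's own z axis and vertical below 0.03 rad and linear speed of each of middle_tray, top_tray below 0.02 m/s); the robot touches nothing.
It fails at once if the middle tray is dropped: faster than 0.4 m/s within 30 mm of its seat (horizontal distance between middle_tray and base_seat below 0.03 m and z of middle_tray in the frame of base_seat between -0.01 and 0.03 m and linear speed of middle_tray above 0.4 m/s).
It fails at once if the top tray is dropped: faster than 0.4 m/s within 30 mm of its seat (horizontal distance between top_tray and middle_seat below 0.03 m and z of top_tray in the frame of middle_seat between -0.01 and 0.03 m and linear speed of top_tray above 0.4 m/s).
It fails at once if a prism in the bottom tray is shifted by more than 15 mm (distance of any of prism_a, prism_b from where it was at the start of the episode above 0.015 m).
It fails at once if another thing on the bench is moved by more than 30 mm (distance of any of spare_prism, ashlar, club_hammer, chisel, brush, pot, trowel from where it was at the start of the episode above 0.03 m).
It also fails if it takes over 64 s, if anything falls off the work surface, if the arm or the gripper's body presses on something with over 40 N, if the wrist force passes 120 N, or if a joint passes its speed limit or range.

## Working session

There is one attempt and no reset: what is moved stays moved. The work goes in short steps, Python scripts to look and compute and a tool call to move; the robot and the scene stay as the last step left them, time stands still between calls to the robot, and variables do not carry over. Pictures are saved under pics/ and viewed, about 8 in all and at most 12, crops included, and the job is handed in when it is done.

Besides the shell and the picture viewer there is one more tool, called after ">>>" as name([rows], argument=value, ...), one row to a line, values as JSON. carry_out: Moves the arm, as the interface text tells. Its arguments: {"type":"object","properties":{"increments":{"type":"array"}},"required":["increments"]}

```bash
mkdir -p pics; ls
python3 - <<'E'
from plant import *
import cv2, numpy as np
s=sense(); print(s)
for n in("scene","top"):
    im=capture(n); cv2.imwrite(f"pics/{n}0.png",im[...,::-1])
    c=calibration(n); print(n,c)
print(calibration("wrist"))
E
```

```text
pics
{'time': 0.0, 'q': array([-8.16748355e+01,  3.02809499e+01,  8.21578087e+01, -2.39868228e-04,
        6.76893296e+01, -1.02265691e+01]), 'joint_vel': array([-0.04292433, -0.05443326, -0.02883151, -0.06761667,  0.03379557,
       -0.02094384]), 'joint_efforts': array([ 1.48198182e-03, -4.42347407e+01, -1.78025508e+01, -1.27467956e-04,
        8.37980508e-03,  9.82942879e-06]), 'tool_pos': array([ 0.19878459, -0.59182578,  0.2523044 ]), 'eef_rot': array([-1.79873907e+02, -2.25227217e-02,  1.85518001e+01]), 'contact_force': array([ 0.44345885, -0.80964455, -0.23305005]), 'moment': array([-0.05033409, -0.0146883 ,  0.002651  ]), 'grip_width': 0.08537693207862175}
scene {'K': array([[482.69791227,   0.        , 277.64604229],
       [  0.        , 482.69791227, 209.62290506],
       [  0.        ,   0.        ,   1.        ]]), 'eye': array([1.13760263, 0.68673206, 1.3187739 ]), 'orientation': array([ 37.22362968,   0.77634358, 136.18060797])}
top {'K': array([[400.03532972,   0.        , 282.69659632],
       [  0.        , 400.03532972, 210.42135948],
       [  0.        ,   0.        ,   1.        ]]), 'eye': array([0.24168046, 0.01977788, 1.48399246]), 'orientation': array([ 10.31607086,  -0.46688532, -89.02602495])}
{'K': array([[353.67820782,   0.        , 279.23678802],
       [  0.        , 353.67820782, 208.43848375],
       [  0.        ,   0.        ,   1.        ]]), 'eye': array([ 0.27467801, -0.5685785 ,  0.37318459]), 'orientation': array([-1.79206953e+01,  6.54640316e-02, -7.14648837e+01])}
```

Run:
```python
import cv2,numpy as np
a=cv2.imread("pics/scene0.png");b=cv2.imread("pics/top0.png")
cv2.imwrite("pics/t2.png",cv2.resize(b,(800,600)));
```

```text
(no output)
```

View pics/t2.png

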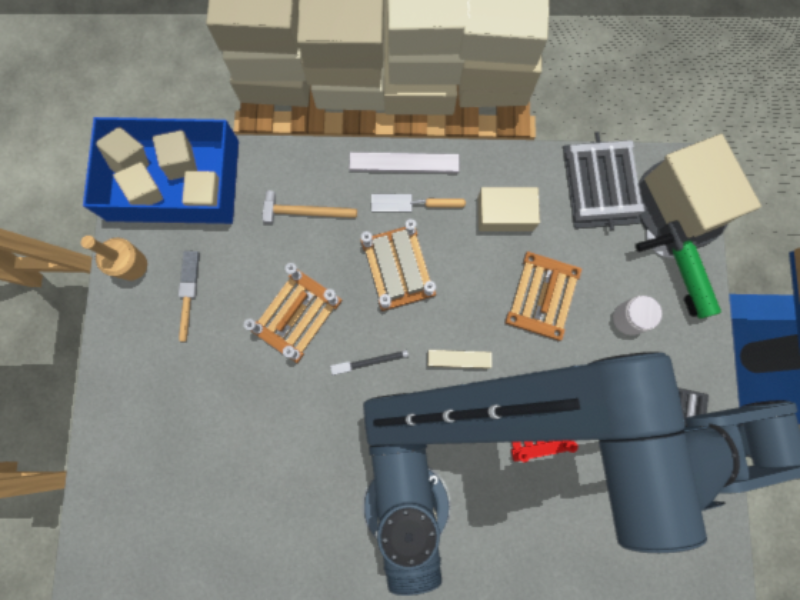

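View pics/scene0.png

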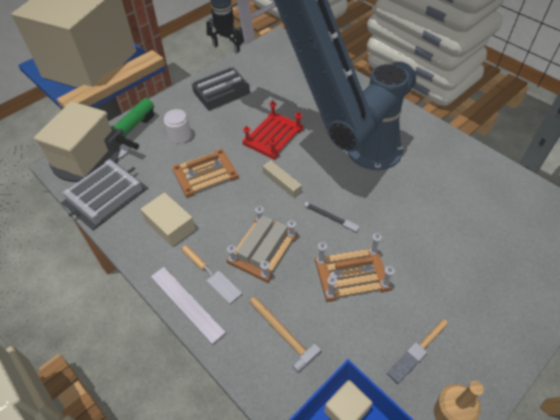

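Top view (800 px frame): the four-post tray is at (291,311), the base tray with two grey prisms at (398,263) and the postless tray at (545,296). Possible mix-ups are the red decoy (545,450), the grey grates (605,180) and (690,400), and the two wooden trays themselves. I tell those apart by the posts and the prisms.

```bash
cat > h.py <<'E'
from plant import *
import cv2, numpy as np
from scipy.spatial.transform import Rotation as R
def rot(e): return R.from_euler("xyz",e,degrees=True).as_matrix()
def ray(c,uv):
    d=np.linalg.inv(c["K"])@np.r_[uv,1.]; return rot(c["orientation"])@(d*[1,-1,-1])
def onz(c,uv,z):
    d=ray(c,uv); return c["eye"]+d*(z-c["eye"][2])/d[2]
def proj(c,p):
    v=(rot(c["orientation"]).T@(np.asarray(p)-c["eye"]))*[1,-1,-1]; v=c["K"]@v; return v[:2]/v[2]
def fit(P):  # 4 corner points in any order -> centre, yaw (mod 180) of long side, long/short lengths
    P=np.array(P)[:,:2]; c=P.mean(0); a=np.arctan2(*(P-c).T[::-1]); P=P[np.argsort(a)]
    e=[P[1]-P[0],P[2]-P[1],P[2]-P[3],P[3]-P[0]]
    s1=(e[0]+e[2])/2; s2=(e[1]+e[3])/2
    l,s=(s1,s2) if np.hypot(*s1)>np.hypot(*s2) else (s2,s1)
    return c,(np.degrees(np.arctan2(l[1],l[0]))+90)%180-90,np.hypot(*l),np.hypot(*s)
def rel(target_pos,yaw=None,tilt=None):
    "shift (cm) and rotvec (deg) in tool axes from the present pose to target pos, tool straight down with tool yaw"
    s=sense(); T=rot(s["eef_rot"]); e=[180,0,s["eef_rot"][2] if yaw is None else yaw]
    return np.round(T.T@(np.asarray(target_pos)-s["tool_pos"])*100,2), np.round(R.from_matrix(T.T@rot(e)).as_rotvec(degrees=True),2)
E
python3 - <<'E'
from h import *
c=calibration("top")
for n,z,p in (("base",.090,[(367,238),(411,226),(430,288),(385,300)]),("mid",.115,[(292,270),(331,295),(290,352),(250,325)]),("top",.022,[(531,258),(575,271),(559,334),(513,321)])):
    print(n,fit([onz(c,np.array(q)*.7,z) for q in p]))
s=sense();T=rot(s["eef_rot"]);w=calibration("wrist");print(T.T@(w["eye"]-s["tool_pos"]),R.from_matrix(T.T@rot(w["orientation"])).as_euler("xyz",degrees=True))
import plant; print([x for x in dir(plant) if not x.startswith('_')])
E
```

```text
base (array([0.59203291, 0.02853728]), np.float64(17.249138940311212), np.float64(0.16664881857169112), np.float64(0.11588357265237594))
mid (array([0.4623422 , 0.28625677]), np.float64(-33.80066871674384), np.float64(0.167555959961963), np.float64(0.11673482549754263))
top (array([ 0.52783979, -0.3545242 ]), np.float64(-16.231273343021485), np.float64(0.17529046166912293), np.float64(0.12110842429196565))
[ 0.07940019  0.00179363 -0.12072212] [1.62059321e+02 4.49684105e-02 9.00172846e+01]
['MotionError', 'calibration', 'capture', 'finish_job', 'sense', 'tcp_to_tips']
```

Run:
```python
from h import *
print(tcp_to_tips, rel([.50,-.33,.25],18.5), rel([.50,-.33,.25],-16.2))
```

```text
0.022 (array([ 36.89, -15.25,   0.29]), array([-0.11, -0.02,  0.05])) (array([ 36.89, -15.25,   0.29]), array([-1.100e-01,  1.000e-02,  3.475e+01]))
```

>>> carry_out([
  [[36.9,-15.2,0.3,0,0,34.7,0],[36.9,-15.2,0.3,0,0,34.7,0],[36.9,-15.2,0.3,0,0,34.7,0],[36.9,-15.2,0.3,0,0,34.7,0],[36.9,-15.2,0.3,0,0,34.7,0],[36.9,-15.2,0.3,0,0,34.7,0],[36.9,-15.2,0.3,0,0,34.7,0],[36.9,-15.2,0.3,0,0,34.7,0],[36.9,-15.2,0.3,0,0,34.7,0],[36.9,-15.2,0.3,0,0,34.7,0],[36.9,-15.2,0.3,0,0,34.7,0],[36.9,-15.2,0.3,0,0,34.7,0]],
])

```text
time: 1.3
tool_pos: [0.4991, -0.3317, 0.2497]
eef_rot: [-179.9, 0.1, -16.3]
contact_force: [0.8, 0.4, -0.6]
grip_width: 0.0857
```

Run:
```python
from h import *
import pickle
c=calibration("wrist"); im=capture("wrist"); cv2.imwrite("pics/w_top.png",im[...,::-1]); pickle.dump(c,open("w_top.pkl","wb"))
print(sense()["tool_pos"],sense()["eef_rot"])
print(rel([.59,.028,.27],17.2))
```

```text
[ 0.49908316 -0.33171936  0.2497476 ] [-1.79902253e+02  7.15331055e-02 -1.62894465e+01]
(array([ -1.37, -37.08,  -1.96]), array([ -0.12,   0.04, -33.49]))
```

View pics/w_top.png

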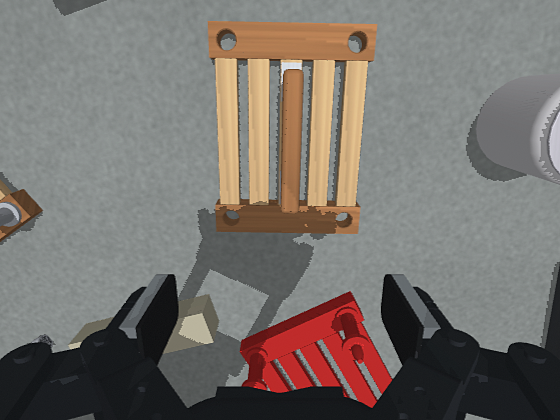

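Wrist view: the postless tray is in full view, with holes at (227,40), (357,41), (342,217) and (232,216) and the bar running from (292,70) to (290,212). The red decoy is clearly separate at (315,340).

Run:
```python
from h import *
import pickle
c=pickle.load(open("w_top.pkl","rb"))
print(fit([onz(c,p,.022) for p in [(227,40),(357,41),(342,217),(232,216)]]))
print(fit([onz(c,p,.022) for p in [(208,23),(376,25),(358,233),(216,231)]]))
a,b=onz(c,(292,70),.086),onz(c,(290,212),.086);print((a+b)/2,np.linalg.norm(a-b),np.degrees(np.arctan2(*(a-b)[1::-1])))
```

```text
(array([ 0.5364979 , -0.35385187]), np.float64(-17.433084905915422), np.float64(0.1672745267857704), np.float64(0.11568927676765471))
(array([ 0.53453949, -0.35329809]), np.float64(-17.175966639179407), np.float64(0.19795002207536858), np.float64(0.1495403622127647))
[ 0.53564329 -0.35321266  0.086     ] 0.11231917268760874 -16.512726543596102
```

>>> carry_out([
  [[-7,-37,-2,0,0,-33.5,0],[-7,-37,-2,0,0,-33.5,0],[-7,-37,-2,0,0,-33.5,0],[-7,-37,-2,0,0,-33.5,0],[-7,-37,-2,0,0,-33.5,0],[-7,-37,-2,0,0,-33.5,0],[-7,-37,-2,0,0,-33.5,0],[-7,-37,-2,0,0,-33.5,0],[-7,-37,-2,0,0,-33.5,0],[-7,-37,-2,0,0,-33.5,0],[-7,-37,-2,0,0,-33.5,0],[-7,-37,-2,0,0,-33.5,0]],
])

```text
time: 2.55
tool_pos: [0.5357, 0.0413, 0.2703]
eef_rot: [-179.9, 0.0, 17.1]
contact_force: [0.5, -0.7, -0.2]
grip_width: 0.0853
```

Run:
```python
from h import *
import pickle
c=calibration("wrist"); im=capture("wrist"); cv2.imwrite("pics/w_base.png",im[...,::-1]); pickle.dump(c,open("w_base.pkl","wb"))
print(sense()["tool_pos"],sense()["eef_rot"])
print(rel([.50,.25,.27],146.2))
```

```text
[0.53570216 0.04143133 0.27035916] [-1.79884965e+02  2.45975010e-02  1.70674907e+01]
(array([  2.71, -20.99,   0.08]), array([-9.0000e-02, -1.2000e-01, -1.2913e+02]))
```

View pics/w_base.png

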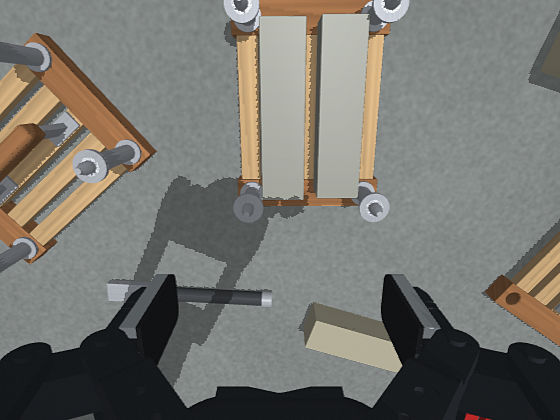

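Wrist view of the base: two grey prisms, near collars at (248,208) and (374,207), and far collars clipped at the top edge (241,5) and (390,4). I back off for a full view, with the collars inside the frame.

>>> carry_out([
  [[-5,0,-3,0,0,0,0],[-5,0,-3,0,0,0,0],[-5,0,-3,0,0,0,0],[-5,0,-3,0,0,0,0]],
])

```text
time: 3.0
tool_pos: [0.4887, 0.0262, 0.3007]
eef_rot: [-179.9, -0.1, 17.0]
contact_force: [0.1, 0.0, -0.6]
grip_width: 0.0854
```

Run:
```python
from h import *
import pickle
c=calibration("wrist"); im=capture("wrist"); cv2.imwrite("pics/w_base2.png",im[...,::-1]); pickle.dump(c,open("w_base2.pkl","wb"))
print(sense()["tool_pos"],sense()["eef_rot"])
cr=im[0:230,200:420]
cv2.imwrite("pics/cr1.png",cv2.resize(cr[...,::-1],None,fx=3.4,fy=2.6*1.0,interpolation=cv2.INTER_CUBIC)) if 0 else cv2.imwrite("pics/cr1.png",cv2.resize(cr[...,::-1],(574,600),interpolation=cv2.INTER_CUBIC))
```

```text
[0.48872546 0.02642651 0.30043214] [-1.79905396e+02 -4.45846348e-02  1.70271140e+01]
```

View pics/cr1.png

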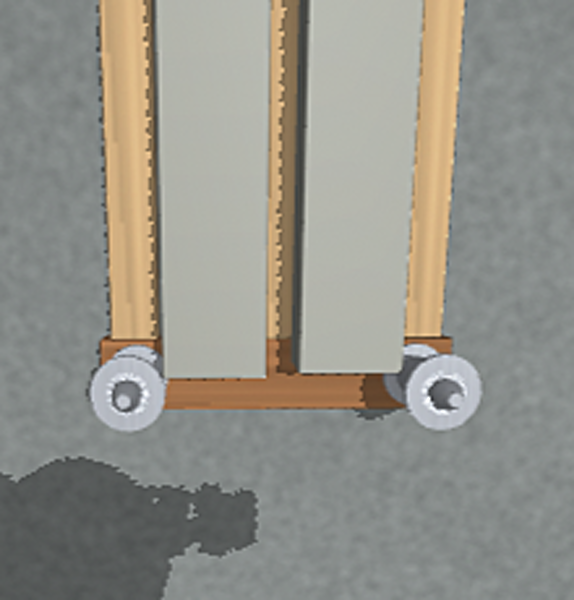

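I moved the wrong way: backing off pushes the tray up in the image, so only the two near collars show, at full-frame (249,151) and (370,150). Moving forward instead.

>>> carry_out([
  [[9,0,0,0,0,0,0],[9,0,0,0,0,0,0],[9,0,0,0,0,0,0],[9,0,0,0,0,0,0]],
])

```text
time: 3.45
tool_pos: [0.5754, 0.0532, 0.2992]
eef_rot: [-179.9, 0.1, 17.1]
contact_force: [-0.3, 0.9, 0.5]
grip_width: 0.0854
```

Run:
```python
from h import *
import pickle
c=calibration("wrist"); im=capture("wrist"); cv2.imwrite("pics/w_base3.png",im[...,::-1]); pickle.dump(c,open("w_base3.pkl","wb"))
print(sense()["tool_pos"],sense()["eef_rot"])
cr=im[0:270,190:440]
cv2.imwrite("pics/cr2.png",cv2.resize(cr[...,::-1],(550,594),interpolation=cv2.INTER_CUBIC))
print(rel([.50,.25,.30],146.2))
c2=pickle.load(open("w_base2.pkl","rb"))
a,b=onz(c2,(249.1,151),.076),onz(c2,(369.8,150.3),.076);d=a-b
print(a,b,np.linalg.norm(d),np.degrees(np.arctan2(d[1],d[0]))-90)
```

```text
[0.57436314 0.05306051 0.29937194] [-1.79854368e+02  9.01122290e-02  1.70598947e+01]
(array([-1.330e+00, -2.101e+01, -1.000e-02]), array([-1.8000e-01, -1.2000e-01, -1.2914e+02]))
[0.50620391 0.06051501 0.076     ] [ 0.54122608 -0.05180928  0.076     ] 0.11765754803400566 17.317223312227398
```

View pics/cr2.png

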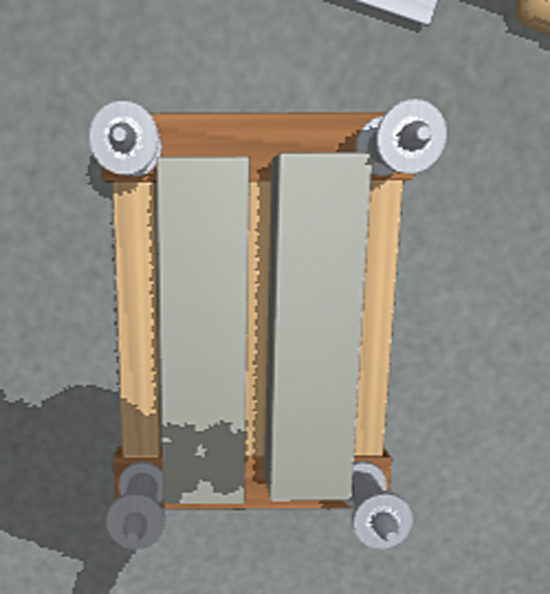

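All four collars are now visible at crop (124,137), (412,136), (383,521) and (136,521), scale 2.2, offset x 190.

Run:
```python
from h import *
import pickle
c=pickle.load(open("w_base3.pkl","rb"))
P=[onz(c,np.array(p)/2.2+[190,0],.076) for p in [(124,137),(412,136),(383,521),(136,521)]]
print(np.round(P,4),fit(P))
print(rel([.4623,.286,.32],146.2))
```

```text
[[ 0.6688  0.1113  0.076 ]
 [ 0.7038 -0.0013  0.076 ]
 [ 0.5413 -0.052   0.076 ]
 [ 0.5067  0.0606  0.076 ]] (array([0.60516473, 0.02965747]), np.float64(17.335897321348455), np.float64(0.17000369819312686), np.float64(0.11786985023234767))
(array([ -3.88, -25.56,  -1.99]), array([-1.8000e-01, -1.2000e-01, -1.2914e+02]))
```

Base: centre (0.605, 0.030), yaw 17.3°, 170.0 x 117.9 mm against the given 170 x 118. On to the middle tray.

>>> carry_out([
  [[-3.9,-25.6,-2,0,0,-129,0],[-3.9,-25.6,-2,0,0,-129,0],[-3.9,-25.6,-2,0,0,-129,0],[-3.9,-25.6,-2,0,0,-129,0],[-3.9,-25.6,-2,0,0,-129,0],[-3.9,-25.6,-2,0,0,-129,0],[-3.9,-25.6,-2,0,0,-129,0],[-3.9,-25.6,-2,0,0,-129,0],[-3.9,-25.6,-2,0,0,-129,0],[-3.9,-25.6,-2,0,0,-129,0],[-3.9,-25.6,-2,0,0,-129,0],[-3.9,-25.6,-2,0,0,-129,0]],
])

```text
time: 4.7
tool_pos: [0.4609, 0.2856, 0.32]
eef_rot: [-179.9, -0.2, 120.5]
contact_force: [0.7, 0.6, -0.7]
grip_width: 0.0856
```

Run:
```python
from h import *
print(sense()["tool_pos"],sense()["eef_rot"],rel([.4623,.286,.32],146.2))
```

```text
[0.46086143 0.28556748 0.32002893] [-1.79916223e+02 -1.78875657e-01  1.20492890e+02] (array([-0.04,  0.15,  0.  ]), array([ -0.04,  -0.19, -25.71]))
```

>>> carry_out([
  [[0,0.1,0,0,0,-25.7,0],[0,0.1,0,0,0,-25.7,0],[0,0.1,0,0,0,-25.7,0],[0,0.1,0,0,0,-25.7,0],[0,0.1,0,0,0,-25.7,0]],
])

```text
time: 5.2
tool_pos: [0.4611, 0.2856, 0.32]
eef_rot: [-180.0, -0.2, 146.0]
contact_force: [0.5, -1.1, 0.4]
grip_width: 0.0854
```

Run:
```python
from h import *
import pickle
c=calibration("wrist"); im=capture("wrist"); cv2.imwrite("pics/w_mid.png",im[...,::-1]); pickle.dump(c,open("w_mid.pkl","wb"))
print(sense()["tool_pos"],sense()["eef_rot"])
cr=im[0:270,160:420]
cv2.imwrite("pics/cr3.png",cv2.resize(cr[...,::-1],(572,594),interpolation=cv2.INTER_CUBIC))
```

```text
[0.4611888  0.28571665 0.32004097] [-179.98149226   -0.21107234  146.03111102]
```

View pics/cr3.png

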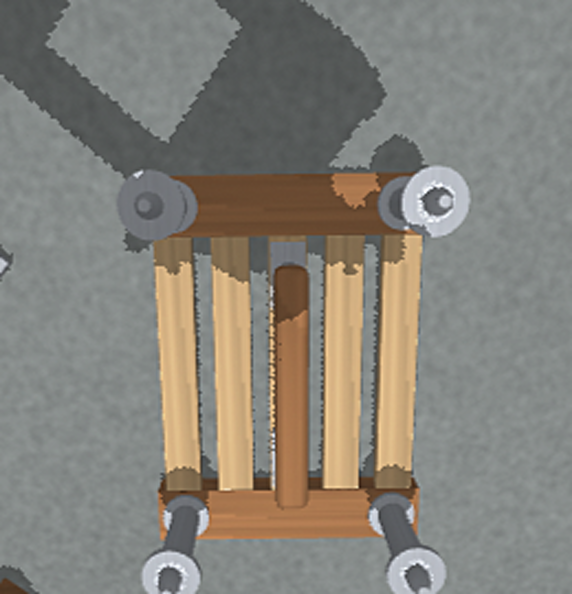

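Middle tray view: collars at crop (152,206), (436,201), (171,577) and (416,575), and the bar from (291,265) to (291,507), scale 2.2, offset x 160.

Run:
```python
from h import *
import pickle
c=pickle.load(open("w_mid.pkl","rb")); f=lambda p:np.array(p)/2.2+[160,0]
P=[onz(c,f(p),.102) for p in [(152,206),(436,201),(416,575),(171,577)]]
print(np.round(P,4),fit(P))
D=[onz(c,f(p),.022) for p in [(160,487),(160,537),(416,537),(418,490)]];print(np.round(D,4))
a,b=onz(c,f((291.5,265)),.086),onz(c,f((291,507)),.086);print((a+b)/2,np.linalg.norm(a-b),np.degrees(np.arctan2(*(a-b)[1::-1])))
m,y,_,_=fit(P)
print(rel([*m,.15],y+180),rel([*m,.076],y+180))
```

```text
[[0.3701 0.2905 0.102 ]
 [0.4343 0.3891 0.102 ]
 [0.5768 0.2953 0.102 ]
 [0.5119 0.1971 0.102 ]] (array([0.47327905, 0.29300209]), np.float64(-33.372630833714645), np.float64(0.1702162635367368), np.float64(0.1176895229686152))
[[0.4895 0.1944 0.022 ]
 [0.5145 0.176  0.022 ]
 [0.5982 0.3001 0.022 ]
 [0.5736 0.3159 0.022 ]]
[0.47154147 0.29353051 0.086     ] 0.11508022105300464 146.52055675917643
(array([-0.66,  1.29, 17.  ]), array([-0.02, -0.21, -0.6 ])) (array([-0.69,  1.29, 24.4 ]), array([-0.02, -0.21, -0.6 ]))
```

Sizes check at 170.2 x 117.7 mm, and the bar agrees within 2 mm. Descending to pinch the bar.

>>> carry_out([
  [[-0.7,1.3,5,0,-0.2,-0.6,0],[-0.7,1.3,10,0,-0.2,-0.6,0],[-0.7,1.3,14,0,-0.2,-0.6,0],[-0.7,1.3,17,0,-0.2,-0.6,0],[-0.7,1.3,20,0,-0.2,-0.6,0],[-0.7,1.3,22.5,0,-0.2,-0.6,0],[-0.7,1.3,24.2,0,-0.2,-0.6,0],[-0.7,1.3,24.3,0,-0.2,-0.6,0],[-0.7,1.3,24.3,0,-0.2,-0.6,0.5],[-0.7,1.3,24.3,0,-0.2,-0.6,0.8],[-0.7,1.3,24.3,0,-0.2,-0.6,1],[-0.7,1.3,24.3,0,-0.2,-0.6,1]],
])

```text
time: 6.45
tool_pos: [0.4741, 0.2932, 0.0781]
eef_rot: [179.9, 0.1, 146.6]
contact_force: [-0.5, -0.2, 0.7]
grip_width: 0.0278
```

>>> carry_out([
  [[0,0,0,0,0,0,1],[0,0,0,0,0,0,1],[0,0,0,0,0,0,1],[0,0,-0.5,0,0,0,1],[0,0,-1.5,0,0,0,1],[0,0,-3,0,0,0,1],[0,0,-5,0,0,0,1],[0,0,-5,0,0,0,1]],
])

```text
time: 7.25
tool_pos: [0.4755, 0.2939, 0.1303]
eef_rot: [179.7, 0.2, 146.6]
contact_force: [1.4, 1.0, -5.0]
grip_width: 0.0148
```

Run:
```python
from h import *
import pickle
s=sense();print(s)
c=calibration("wrist"); im=capture("wrist"); cv2.imwrite("pics/w_held.png",im[...,::-1]); pickle.dump((c,s),open("w_held.pkl","wb"))
```

```text
{'time': 7.25, 'q': array([ 2.02633257e+01,  3.50244985e+01,  9.80052006e+01,  2.25159598e-03,
        4.65684900e+01, -3.63624832e+01]), 'joint_vel': array([-0.06874669,  2.15954462,  1.16429562, -0.12765357, -2.08799883,
        0.16218107]), 'joint_efforts': array([ 2.35635415e-01, -4.42744195e+01, -1.16789925e+01,  1.75538758e-02,
        4.22764504e-01, -8.82541826e-04]), 'tool_pos': array([0.47551569, 0.29388392, 0.13032958]), 'eef_rot': array([179.67545115,   0.23690364, 146.62359575]), 'contact_force': array([ 1.39126921,  1.03614809, -4.95304894]), 'moment': array([ 0.04849094, -0.03699609, -0.01039413]), 'grip_width': 0.014792632493036204}
```

View pics/w_held.png

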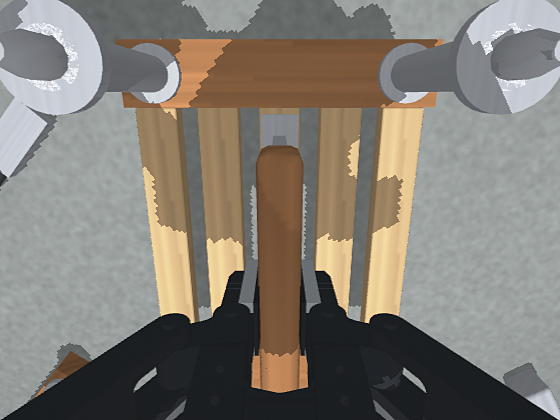

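The tray is held level and the bar sits centred between the pads. The far end board's corners, at (115,40) and (442,40), are usable for checking the tray's position in the tool frame.

Run:
```python
from h import *
import pickle
c,s=pickle.load(open("w_held.pkl","rb"));T=rot(s["eef_rot"])
t=lambda u,z:np.round(T.T@(onz(c,u,z)-s["tool_pos"])*1000,1)
z0=s["tool_pos"][2]-.0775
print("far corners",t((115,40),z0+.022),t((442,40),z0+.022), "near edge of board",t((122,107),z0+.022),t((437,107),z0+.022))
print("bar end",t((257,155),z0+.086),t((302,155),z0+.086),t((279,148),z0+.086))
print("mid corners of posts foot", )
print(rel([.605,.030,.26],17.34))
```

```text
far corners [100.4 -75.   54.7] [100.4  73.   55.5] near edge of board [ 71.3 -75.9  54.8] [71.2 74.8 55.6]
bar end [58.8 -7.9 -8.8] [58.8  6.4 -8.7] [61.  -0.9 -8.8]
mid corners of posts foot
(array([-25.41, -14.79, -13.07]), array([  0.31,  -0.17, 129.28]))
```

>>> carry_out([
  [[0,0,-3,0,0,0,1],[0,0,-6,0,0,3,1],[-1.5,-0.9,-9,0,0,8,1],[-4,-2.4,-10,0,0,15,1],[-6.5,-3.8,-10,0,0,22,1],[-9,-5.3,-10,0,0,29,1],[-11.5,-6.7,-10,0,0,36,1],[-14,-8.2,-10,0,0,43,1],[-16.5,-9.7,-10,0,0,50,1],[-19,-11.1,-10,0,0,57,1],[-21,-12.3,-10,0,0,64,1],[-22,-12.9,-10,0,0,70,1]],
])

```text
time: 8.5
tool_pos: [0.5873, 0.0625, 0.2276]
eef_rot: [179.9, -0.1, 76.2]
contact_force: [-0.1, -0.0, -5.6]
grip_width: 0.015
```

Run:
```python
from h import *
s=sense();print(s["tool_pos"],s["eef_rot"],s["grip_width"],s["q"])
print(rel([.605,.029,.23],17.34))
```

```text
[0.58727347 0.06246636 0.227626  ] [ 1.79874896e+02 -9.48616964e-02  7.62457051e+01] 0.014977521864368997 [-4.79672109e+00  2.92497333e+01  8.88027645e+01  8.42151115e-02
  6.18091794e+01  8.91798297e+00]
(array([-2.83,  2.52, -0.24]), array([ 0.07, -0.15, 58.91]))
```

>>> carry_out([
  [[-0.5,0.5,-0.2,0,0,6,1],[-1.2,1,-0.2,0,0,13,1],[-2,1.8,-0.2,0,0,20,1],[-2.8,2.5,-0.2,0,0,27,1],[-2.8,2.5,-0.2,0,0,34,1],[-2.8,2.5,-0.2,0,0,41,1],[-2.8,2.5,-0.2,0,0,48,1],[-2.8,2.5,-0.2,0,0,54,1],[-2.8,2.5,-0.2,0,0,58,1],[-2.8,2.5,-0.2,0,0,58.9,1],[-2.8,2.5,-0.2,0,0,58.9,1]],
])

```text
time: 9.6
tool_pos: [0.6042, 0.0294, 0.2285]
eef_rot: [-179.9, -0.0, 17.4]
contact_force: [-0.3, 0.4, -4.7]
grip_width: 0.0153
```

Run:
```python
from h import *
s=sense();print(s["tool_pos"],s["eef_rot"],s["grip_width"],s["contact_force"],s["moment"])
print(rel([.605,.029,.175],17.34),rel([.605,.029,.1535],17.34))
im=capture("scene");c=calibration("scene");u=proj(c,[.605,.03,.12]).astype(int);print(u)
w=capture("wrist")
a=cv2.resize(im[u[1]-75:u[1]+75,u[0]-90:u[0]+90],(540,450),interpolation=cv2.INTER_CUBIC)
b=cv2.resize(w,(260,195),interpolation=cv2.INTER_AREA)
o=np.zeros((450,800,3),np.uint8);o[:,:540]=a;o[:195,540:]=b
cv2.imwrite("pics/pre1.png",o[...,::-1])
```

```text
[0.60418754 0.02939011 0.22845636] [-1.79924709e+02 -3.57582368e-02  1.73988803e+01] 0.015271309826874597 [-0.26139222  0.40186141 -4.72764827] [ 0.03988694  0.08162078 -0.01059563]
(array([0.06, 0.07, 5.35]), array([-0.08, -0.04,  0.06])) (array([0.06, 0.07, 7.5 ]), array([-0.08, -0.04,  0.06]))
[259 227]
```

View pics/pre1.png

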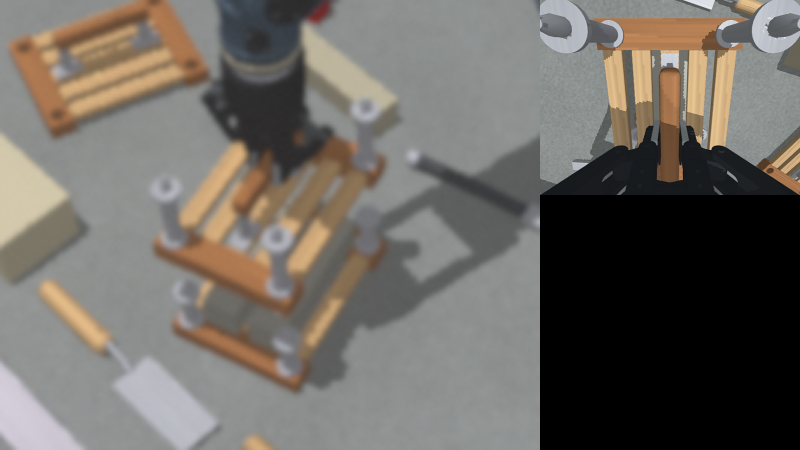

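The tray hangs squarely over the base posts. Lowering slowly and watching the force.

>>> carry_out([
  [[0.1,0.1,1.5,0,0,0,1],[0.1,0.1,3,0,0,0,1],[0.1,0.1,4.2,0,0,0,1],[0.1,0.1,5,0,0,0,1],[0.1,0.1,5.6,0,0,0,1],[0.1,0.1,6,0,0,0,1],[0.1,0.1,6.3,0,0,0,1],[0.1,0.1,6.4,0,0,0,1],[0.1,0.1,6.4,0,0,0,1]],
])

```text
time: 10.6
tool_pos: [0.6051, 0.0291, 0.165]
eef_rot: [-179.9, -0.0, 17.4]
contact_force: [-3.1, 1.0, -3.1]
grip_width: 0.0151
```

Run:
```python
from h import *
s=sense();print(s["tool_pos"],s["eef_rot"],s["grip_width"],s["contact_force"],s["moment"])
```

```text
[0.60514481 0.02909775 0.16503112] [-1.79896554e+02 -1.25172436e-02  1.73981414e+01] 0.015138704103047686 [-3.1386913   1.02010216 -3.09876581] [ 0.20108232  0.53758175 -0.08559137]
```

A side force of about -3 N in x appears in the taper zone, so I ease off by about 1.5 mm before going on.

>>> carry_out([
  [[-0.1,-0.1,0,0,0,0,1],[-0.15,-0.1,0,0,0,0,1],[-0.15,-0.1,0,0,0,0,1]],
])

```text
time: 10.9
tool_pos: [0.6041, 0.0294, 0.1654]
eef_rot: [-180.0, -0.1, 17.4]
contact_force: [0.8, -0.2, -4.7]
grip_width: 0.0151
```

Run:
```python
from h import *
s=sense();print(s["tool_pos"],s["eef_rot"],s["grip_width"],s["contact_force"],s["moment"])
T=rot(s["eef_rot"]);print("tool axes F",T.T@s["contact_force"],"M",T.T@s["moment"])
```

```text
[0.60406708 0.02939321 0.1653544 ] [-1.79954088e+02 -1.08536579e-01  1.74061540e+01] 0.015131291874936562 [ 0.77984853 -0.18075174 -4.74781938] [-0.06134265  0.02063221  0.01009728]
tool axes F [0.68107207 0.40956669 4.74879139] M [-0.05234245 -0.03804582 -0.01016597]
```

>>> carry_out([
  [[-0.15,0,0,0,0,0,1],[-0.15,0,0.2,0,0,0,1],[-0.15,0,0.4,0,0,0,1],[-0.15,0,0.6,0,0,0,1],[-0.15,0,0.6,0,0,0,1]],
])

```text
time: 11.4
tool_pos: [0.6024, 0.029, 0.1588]
eef_rot: [-179.9, -0.1, 17.4]
contact_force: [-0.2, -0.5, -5.1]
grip_width: 0.0152
```

Run:
```python
from h import *
s=sense();print(s["tool_pos"],s["eef_rot"],s["grip_width"],s["contact_force"],s["moment"])
T=rot(s["eef_rot"]);print("tool axes F",T.T@s["contact_force"],"M",T.T@s["moment"])
```

```text
[0.60238672 0.02897049 0.15884145] [-1.79931706e+02 -5.89595621e-02  1.74075564e+01] 0.01523620291554835 [-0.20159887 -0.54480275 -5.10531255] [-0.01551582  0.00638362  0.01884795]
tool axes F [-0.360606    0.46562416  5.1043928 ] M [-0.01287604 -0.01075554 -0.01884841]
```

No side force now, and about 5 mm remain. Continuing slowly until the force shows contact.

>>> carry_out([
  [[0,0,0.15,0,0,0,1],[0,0,0.3,0,0,0,1],[0,0,0.4,0,0,0,1],[0,0,0.5,0,0,0,1],[0,0,0.55,0,0,0,1],[0,0,0.55,0,0,0,1]],
])

```text
time: 12.0
tool_pos: [0.6024, 0.0291, 0.1546]
eef_rot: [-179.9, -0.1, 17.4]
contact_force: [-2.9, 1.2, 5.0]
grip_width: 0.0149
```

Run:
```python
from h import *
s=sense();print(s["tool_pos"],s["eef_rot"],s["grip_width"],s["contact_force"],s["moment"])
T=rot(s["eef_rot"]);print("tool axes F",T.T@s["contact_force"],"M",T.T@s["moment"])
```

```text
[0.60235677 0.02912255 0.15461795] [-1.79945614e+02 -8.58160636e-02  1.74198614e+01] 0.01488647816993021 [-2.87837345  1.19578505  4.98943204] [ 0.01930364  0.59828479 -0.03446095]
tool axes F [-2.38090174 -2.00738394 -4.99110051] M [ 0.19747592 -0.56503321  0.03529311]
```

Contact at TCP z = 0.1546, close to the expected 0.154, with about 10 N of support. Releasing and rising a little to check.

>>> carry_out([
  [[0,0,0,0,0,0,0.8],[0,0,0,0,0,0,0.5],[0,0,0,0,0,0,0],[0,0,0,0,0,0,0],[0,0,0,0,0,0,0],[0,0,0,0,0,0,0],[0,0,-2,0,0,0,0],[0,0,-5,0,0,0,0],[0,0,-10,0,0,0,0],[0,0,-15,0,0,0,0],[0,0,-18,0,0,0,0],[0,0,-18,0,0,0,0]],
])

```text
time: 13.2
tool_pos: [0.6049, 0.0286, 0.3407]
eef_rot: [179.8, -0.7, 17.4]
contact_force: [0.4, -0.4, -0.1]
grip_width: 0.0853
```

Run:
```python
from h import *
import pickle
s=sense();print(s["tool_pos"],s["eef_rot"],s["grip_width"],s["contact_force"])
c=calibration("wrist"); w=capture("wrist"); cv2.imwrite("pics/w_st1.png",w[...,::-1]); pickle.dump(c,open("w_st1.pkl","wb"))
im=capture("scene");cs=calibration("scene");u=proj(cs,[.605,.03,.1]).astype(int)
o=np.zeros((594,800,3),np.uint8)
o[:,:462]=cv2.resize(w[0:270,170:380],(462,594),interpolation=cv2.INTER_CUBIC)
o[:338,462:]=cv2.resize(im[u[1]-60:u[1]+60,u[0]-60:u[0]+60],(338,338),interpolation=cv2.INTER_CUBIC)
cv2.imwrite("pics/st1.png",o[...,::-1])
```

```text
[0.60489696 0.02862146 0.34067493] [179.75363395  -0.72575042  17.43179558] 0.08530193467362551 [ 0.3733322 -0.3650773 -0.1148664]
```

View pics/st1.png

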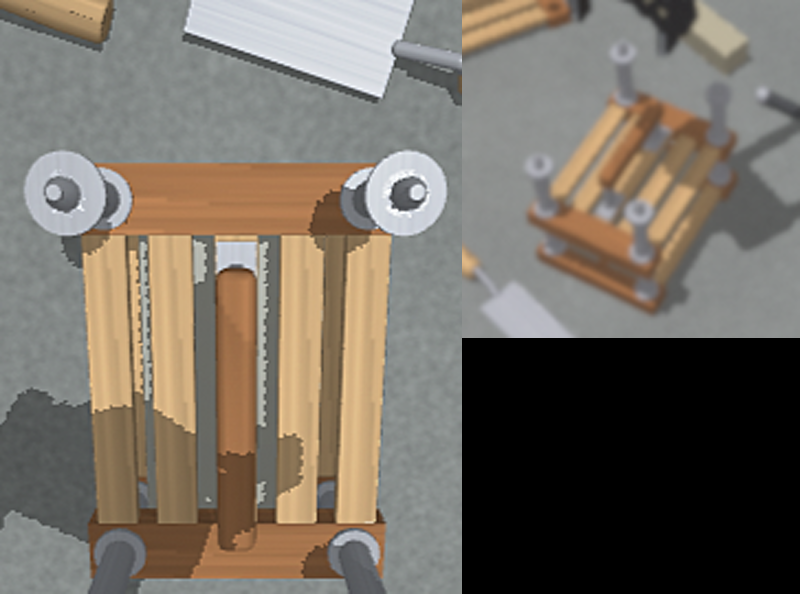

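The middle tray looks home on all the collars, with no visible gap in the scene inset. Its far collars are at crop (64,193) and (406,193). Checking these against the TCP pose at release.

Run:
```python
from h import *
import pickle
c=pickle.load(open("w_st1.pkl","rb")); f=lambda p:np.array(p)/2.2+[170,0]
a,b=[onz(c,f(p),.178) for p in [(64.5,193.5),(406,193)]]
m=(a+b)/2; d=a-b; y=np.arctan2(d[1],d[0])-np.pi/2
print(np.linalg.norm(d),np.degrees(y), m[:2]-.085*np.array([np.cos(y),np.sin(y)]))
D=[onz(c,f(p),.098) for p in [(97,163),(386,578),(90,578)]];D=np.array(D)[:,:2];print(D,np.linalg.norm(D[0]-D[2]),np.linalg.norm(D[1]-D[2]),(D[0]+D[1])/2)
print(rel([.5355,-.3535,.30],-17.2))
```

```text
0.11818816479732139 17.498616491388425 [0.60612794 0.02782049]
[[ 0.68315153  0.11573719]
 [ 0.53331866 -0.07575923]
 [ 0.48808626  0.06974413]] 0.20041411742737136 0.15237190539782 [0.60823509 0.01998898]
(array([-17.81,  34.49,   3.46]), array([-0.07, -0.14, 34.62]))
```

Collar spacing of 118.2 mm confirms the height, so the middle tray is home. The camera sits about 3 mm forward of the release TCP, so I will align the top tray by the in-hand difference rather than by that absolute reading. Now to the top tray.

>>> carry_out([
  [[-1.8,3.5,0,0,0,3,0],[-4,7.5,0,0,0,8,0],[-6,11.5,0,0,0,14,0],[-8,15.5,1,0,0,20,0],[-10,19.5,2,0,0,26,0],[-12,23.5,3,0,0,32,0],[-14,27.5,5,0,0,34.6,0],[-16,31,7,0,0,34.6,0],[-17.8,34.4,9,0,0,34.6,0],[-17.8,34.4,10,0,0,34.6,0],[-17.8,34.4,10,0,0,34.6,0]],
])

```text
time: 14.4
tool_pos: [0.5331, -0.3517, 0.2301]
eef_rot: [-179.6, 0.4, -17.3]
contact_force: [-0.1, 1.6, 0.3]
grip_width: 0.0854
```

Run:
```python
from h import *
print(sense()["tool_pos"],sense()["eef_rot"],rel([.534,-.353,.078],-17.2))
```

```text
[ 0.53314206 -0.35166571  0.23009169] [-179.63947928    0.35053697  -17.31325616] (array([ 0.21,  0.2 , 15.21]), array([-0.36,  0.35, -0.11]))
```

>>> carry_out([
  [[0.2,0.2,3,-0.3,0.3,0,0],[0.2,0.2,7,-0.3,0.3,0,0],[0.2,0.2,10,-0.3,0.3,0,0],[0.2,0.2,12.5,-0.3,0.3,0,0],[0.2,0.2,14.5,-0.3,0.3,0,0],[0.2,0.2,15.2,-0.3,0.3,0,0],[0.2,0.2,15.2,-0.3,0.3,0,0.5],[0.2,0.2,15.2,-0.3,0.3,0,0.8],[0.2,0.2,15.2,-0.3,0.3,0,1],[0.2,0.2,15.2,-0.3,0.3,0,1],[0.2,0.2,15.2,-0.3,0.3,0,1],[0.2,0.2,15.2,-0.3,0.3,0,1]],
])

```text
time: 15.6
tool_pos: [0.5344, -0.3531, 0.0793]
eef_rot: [-180.0, -0.0, -17.3]
contact_force: [-0.1, 0.6, 5.3]
grip_width: 0.0149
```

>>> carry_out([
  [[0,0,0,0,0,0,1],[0,0,0,0,0,0,1],[0,0,-0.5,0,0,0,1],[0,0,-1.5,0,0,0,1],[0,0,-3,0,0,0,1],[0,0,-5,0,0,0,1],[0,0,-5,0,0,0,1],[0,0,-5,0,0,0,1]],
])

```text
time: 16.4
tool_pos: [0.5347, -0.3535, 0.1303]
eef_rot: [180.0, -0.1, -17.3]
contact_force: [-0.8, -0.1, -4.9]
grip_width: 0.0152
```

Run:
```python
from h import *
import pickle
s=sense();print(s["tool_pos"],s["eef_rot"],s["contact_force"],s["grip_width"])
c=calibration("wrist"); im=capture("wrist"); cv2.imwrite("pics/w_held2.png",im[...,::-1]); pickle.dump((c,s),open("w_held2.pkl","wb"))
```

```text
[ 0.5346771  -0.35345092  0.13032333] [ 1.79997916e+02 -1.46952727e-01 -1.73299352e+01] [-0.81353484 -0.13787029 -4.91033602] 0.015165432414639158
```

View pics/w_held2.png

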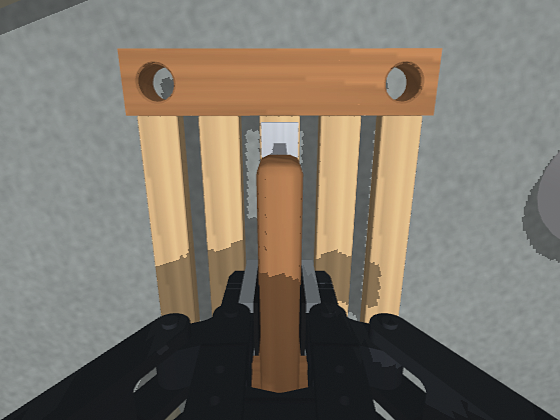

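The top tray is held level. Its far board corners are at (119,48) and (441,47), against (115,40) and (442,40) for the middle tray, so it sits a few mm further back in the jaws.

Run:
```python
from h import *
import pickle
for n,z,p in (("w_held.pkl",.0781,[(115,40),(442,40),(122,107),(437,107)]),("w_held2.pkl",.0785,[(119,48),(441,47),(125,115),(436,115)])):
    c,s=pickle.load(open(n,"rb"));T=rot(s["eef_rot"]);h=s["tool_pos"][2]-z+.022
    print([np.round(T.T@(onz(c,u,h)-s["tool_pos"])*1000,1) for u in p])
tx=np.array([np.cos(np.radians(17.4)),np.sin(np.radians(17.4))]);ty=np.array([tx[1],-tx[0]])
t=np.array([.6024,.0291])+tx*.0033-ty*.0006; print(t,rel([*t,.33],17.4))
```

```text
[array([100.5, -75.3,  55.3]), array([100.5,  73.2,  56.1]), array([ 71.3, -76.2,  55.4]), array([71.2, 75.1, 56.2])]
[array([100.5, -72.3,  56.8]), array([100.9,  75.7,  56.8]), array([ 70.7, -73.6,  56.7]), array([70.7, 77.5, 56.7])]
[0.60536957 0.03065938] (array([ -4.61, -38.76, -20.03]), array([ -0.05,  -0.04, -34.73]))
```

Run:
```python
from h import *
import pickle
for n in ("w_held.pkl","w_held2.pkl"):
    c,s=pickle.load(open(n,"rb"));T=rot(s["eef_rot"])
    print(np.round(T.T@(c["eye"]-s["tool_pos"])*1000,2),R.from_matrix(T.T@rot(c["orientation"])).as_euler("xyz",degrees=True),s["eef_rot"],c["orientation"])
s=sense();c=calibration("wrist");T=rot(s["eef_rot"]);print(np.round(T.T@(c["eye"]-s["tool_pos"])*1000,2),R.from_matrix(T.T@rot(c["orientation"])).as_euler("xyz",degrees=True),s["tool_pos"])
```

```text
[  77.34   -0.78 -120.74] [ 1.62013012e+02 -2.32974007e-02  9.00175638e+01] [179.67545115   0.23690364 146.62359575] [-18.22379517  -0.30132148  56.6072775 ]
[  80.36    1.22 -120.69] [1.62080699e+02 3.26459061e-02 9.00175511e+01] [ 1.79997916e+02 -1.46952727e-01 -1.73299352e+01] [-1.77723472e+01 -3.46844596e-02 -1.07347575e+02]
[  80.38    1.2  -120.74] [1.62084661e+02 3.44342907e-02 9.00160947e+01] [ 0.53408277 -0.3529127   0.12934196]
```

Run:
```python
from h import *
A=[];B=[]
for y,p in ((18.55,(79.40,1.79)),(146.62,(77.34,-.78)),(-17.33,(80.36,1.22))):
    t=np.radians(y);A+= [[1,0,np.cos(t),np.sin(t)],[0,1,np.sin(t),-np.cos(t)]];B+=list(p)
x,r,*_=np.linalg.lstsq(np.array(A),np.array(B),rcond=None);print(x,np.array(A)@x-B)
import pickle
c,s=pickle.load(open("w_base3.pkl","rb")),None
print(np.array([.60516,.02966])-x[2:]/1000)
```

```text
[ 7.89934767e+01  6.29646142e-03  9.47973930e-01 -1.56455999e+00] [-0.00553675  0.00115286  0.00107648  0.00139144  0.00446027 -0.0025443 ]
[0.60421203 0.03122456]
```

The wrist calibration carries a constant world bias of (+0.9, -1.6) mm. With that removed, base, grip and release readings agree: the middle tray is at about (0.6046, 0.0297), and the TCP target for the top tray is (0.6053, 0.0304). Carrying it high.

>>> carry_out([
  [[0,0,-4,0,0,0,1],[0,-1,-8,0,0,0,1],[-0.3,-4,-12,0,0,-3,1],[-0.8,-7.5,-16,0,0,-7,1],[-1.3,-11,-19,0,0,-11,1],[-1.8,-14.5,-20,0,0,-15,1],[-2.2,-18,-20,0,0,-19,1],[-2.6,-21.5,-20,0,0,-23,1],[-3,-25,-20,0,0,-27,1],[-3.4,-28.5,-20,0,0,-31,1],[-3.7,-31,-20,0,0,-33,1],[-3.9,-33,-20,0,0,-34.7,1]],
])

```text
time: 17.65
tool_pos: [0.5941, -0.0243, 0.3281]
eef_rot: [-179.8, 0.1, 17.5]
contact_force: [-0.3, -0.4, -4.2]
grip_width: 0.0148
```

Run:
```python
from h import *
s=sense();print(s["tool_pos"],s["eef_rot"],s["grip_width"],rel([.6053,.0304,.31],17.4))
```

```text
[ 0.59411904 -0.0242583   0.32813614] [-1.79848414e+02  1.09853599e-01  1.75271798e+01] 0.014819242638675623 (array([ 2.72, -4.87,  1.82]), array([-0.15,  0.11,  0.13]))
```

>>> carry_out([
  [[0.9,-1.6,0,0,0,0,1],[1.8,-3.3,0.5,-0.1,0.1,0.1,1],[2.4,-4.4,1,-0.1,0.1,0.1,1],[2.7,-4.9,1.8,-0.1,0.1,0.1,1],[2.7,-4.9,1.8,-0.1,0.1,0.1,1],[2.7,-4.9,1.8,-0.1,0.1,0.1,1],[2.7,-4.9,1.8,-0.1,0.1,0.1,1]],
])

```text
time: 18.35
tool_pos: [0.6052, 0.0297, 0.3103]
eef_rot: [-180.0, 0.0, 17.4]
contact_force: [-0.1, -0.1, -4.2]
grip_width: 0.0151
```

Run:
```python
from h import *
P=[]
for i in range(4): # average readings
    s=sense();P.append(s["tool_pos"]);capture("top")
print(np.mean(P,0),np.std(P,0),s["eef_rot"],s["contact_force"],rel([.6053,.0304,.27],17.4))
```

```text
[0.60523629 0.0297678  0.31048962] [2.68563931e-05 8.90995825e-05 1.16987100e-04] [-1.79974124e+02 -2.33808686e-02  1.73711749e+01] [ 0.35874256  0.36518617 -3.95812216] (array([ 0.02, -0.03,  4.06]), array([-0.03, -0.02, -0.02]))
```

>>> carry_out([
  [[0,-0.05,1,0,0,0,1],[0,-0.05,2,0,0,0,1],[0,-0.05,2.8,0,0,0,1],[0,-0.05,3.4,0,0,0,1],[0,-0.05,3.9,0,0,0,1],[0,-0.05,4.3,0,0,0,1],[0,-0.05,4.3,0,0,0,1]],
])

```text
time: 19.25
tool_pos: [0.6048, 0.0306, 0.2669]
eef_rot: [-179.9, 0.0, 17.4]
contact_force: [0.3, 0.1, -3.9]
grip_width: 0.0151
```

Run:
```python
from h import *
s=sense();T=rot(s["eef_rot"]);print(s["tool_pos"],"F",s["contact_force"],"tool F",T.T@s["contact_force"],"M",T.T@s["moment"])
```

```text
[0.60476644 0.03059327 0.2668669 ] F [ 0.29191537  0.06351454 -3.90191354] tool F [0.30056587 0.03070989 3.90165285] M [-0.02248659  0.03766032 -0.00327579]
```

No side force with the pins about 8 mm into the holes. Continuing to contact.

>>> carry_out([
  [[0,0,0.25,0,0,0,1],[0,0,0.5,0,0,0,1],[0,0,0.7,0,0,0,1],[0,0,0.85,0,0,0,1],[0,0,0.95,0,0,0,1],[0,0,1,0,0,0,1],[0,0,1,0,0,0,1]],
])

```text
time: 19.95
tool_pos: [0.6047, 0.0306, 0.2573]
eef_rot: [-179.9, 0.0, 17.4]
contact_force: [-1.8, 0.5, -2.0]
grip_width: 0.0152
```

Run:
```python
from h import *
s=sense();T=rot(s["eef_rot"]);print(s["tool_pos"],"F",s["contact_force"],"tool F",T.T@s["contact_force"],"M",T.T@s["moment"])
```

```text
[0.60474188 0.03059548 0.25734022] F [-1.81684084  0.50449229 -2.02510929] tool F [-1.58209478 -1.02248351  2.02681877] M [ 0.05086428 -0.09794647 -0.02015122]
```

First contact, as expected near 0.257. Pressing down another 1.5 mm at most.

>>> carry_out([
  [[0,0,0.05,0,0,0,1],[0,0,0.1,0,0,0,1],[0,0,0.15,0,0,0,1],[0,0,0.15,0,0,0,1]],
])

```text
time: 20.35
tool_pos: [0.6047, 0.0306, 0.2573]
eef_rot: [-180.0, -0.0, 17.4]
contact_force: [-3.4, 0.2, 5.3]
grip_width: 0.0149
```

Run:
```python
from h import *
s=sense();T=rot(s["eef_rot"]);print(s["tool_pos"],"F",s["contact_force"],"tool F",T.T@s["contact_force"],"M",T.T@s["moment"])
```

```text
[0.60474446 0.03060569 0.25728564] F [-3.38511565  0.2407699   5.34839562] tool F [-3.15721078 -1.24371407 -5.34859881] M [ 0.19039363 -0.57322284  0.04681503]
```

Firm contact (about 9 N of support, same signature as the first tray). Releasing and rising.

>>> carry_out([
  [[0,0,0,0,0,0,0.8],[0,0,0,0,0,0,0.5],[0,0,0,0,0,0,0],[0,0,0,0,0,0,0],[0,0,0,0,0,0,0],[0,0,0,0,0,0,0],[0,0,-2,0,0,0,0],[0,0,-5,0,0,0,0],[0,0,-10,0,0,0,0],[0,0,-15,0,0,0,0],[0,0,-17,0,0,0,0],[0,0,-17,0,0,0,0]],
])

```text
time: 21.55
tool_pos: [0.6063, 0.0304, 0.4321]
eef_rot: [179.8, -0.5, 17.4]
contact_force: [0.3, 0.5, 0.6]
grip_width: 0.0853
```

Run:
```python
from h import *
import pickle
s=sense();print(s["tool_pos"],s["eef_rot"],s["grip_width"],s["contact_force"])
c=calibration("wrist"); w=capture("wrist"); pickle.dump(c,open("w_st2.pkl","wb"))
im=capture("scene");cs=calibration("scene");u=proj(cs,[.605,.03,.13]).astype(int);print(u)
o=np.zeros((594,800,3),np.uint8)
o[:,:440]=cv2.resize(w[0:297,170:390],(440,594),interpolation=cv2.INTER_CUBIC)
o[:360,440:]=cv2.resize(im[u[1]-60:u[1]+60,u[0]-60:u[0]+60],(360,360),interpolation=cv2.INTER_CUBIC)
cv2.imwrite("pics/st2.png",o[...,::-1])
```

```text
[0.60631985 0.03038489 0.4320645 ] [179.78532703  -0.52168352  17.39878591] 0.08530648585708918 [0.34985225 0.48110079 0.55039076]
[259 225]
```

View pics/st2.png

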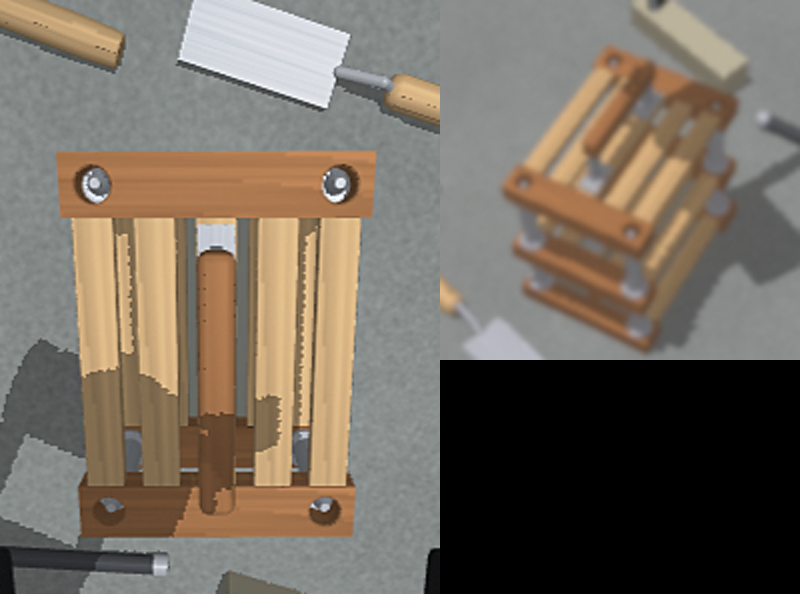

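All four pins show inside the top tray's holes, at crop (95,184), (340,184), (110,508) and (324,508). The stack looks level in the scene inset. I'll check the numbers, then hand in.

Run:
```python
from h import *
import pickle
c=pickle.load(open("w_st2.pkl","rb"));f=lambda p:np.array(p)/2+[170,0]
P=[onz(c,f(p),.2) for p in [(57,152),(377,151),(354,536),(80,536)]]
m,y,l,w=fit(P);P=np.array(P);print(m-[.00095,-.00156],y,l,w,"far/near widths",np.linalg.norm(P[0]-P[1]),np.linalg.norm(P[2]-P[3]))
s=sense();print(s["contact_force"],s["time"])
```

```text
[0.60420778 0.02924632] 17.34662840530757 0.19936433913988208 0.15072909314621422 far/near widths 0.14994881751344302 0.15151049710500294
[ 0.39377798  0.27811704 -0.21811234] 21.65
```

```bash
python3 -c "
from plant import *
print(finish_job())"
```

```text
the job is handed in; nothing more can be done
None
```

I seated the four-post tray on the base tray's collars, then set the tray without posts on top of it. I released both, moved the arm clear and handed the job in at about 21.7 s; no verdict is reported.

- **Final position:** The top tray's centre measured (0.604, 0.029) m and the base (0.604, 0.031) m, about 2 mm apart. Yaw was 17.3° for both. Its deck measured 199 x 151 mm at the expected 200 mm height, so it is home.
- **Level:** The far and near widths were 149.9 and 151.5 mm, so it looks level to within what the camera can tell. All four pins showed inside its holes.
- **Middle tray:** Its far collars measured 118.2 mm apart at the expected height. After it was stacked I checked it by the two far collars, the touchdown height and a scene picture, not all four corners.
- **First lowering:** It met a side force of about 3 N on the pin tips. I backed off and shifted about 3 mm, after which it went down freely.
- **Disagreement:** The wrist camera and the arm's own position differed by up to 3.7 mm. A constant camera offset of about (0.9, -1.6) mm explains part of it, and the middle tray sitting about 2 mm off-centre in the jaws explains most of the rest. I corrected for both when placing the top tray.
- **Not checked:** I made no separate measurement that the prisms and other bench items stayed put, but nothing in the pictures or force readings suggested contact with them.

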